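# Unscrew the left-hand hold-down knob and take the carrier off the mixer

## Robot

A 7-joint arm with a two-finger parallel gripper is mounted at the origin on a cart in front of the work surface, level with it; the furniture and walls round the work are solid. World frame = base frame: x ahead of the robot, y to its left, z up, the work surface at z = 0. Lengths are in m, angles in degrees, forces in N, time in s.
With the tool pointing down it reaches from about 0.4 to 0.85 m from the base axis. Payload 6.9 kg.
Tool frame: the origin (TCP) lies midway between the tips of the shut fingers; the grasp point (between the pads) lies 19 mm behind it; z points along the fingers, y is the line along which they close (so a half turn about z gives the same grasp; the last joint's range is limited). The gripper opens to 85 mm and grips with 20 to 120 N. Pads are 22 mm wide; open, the fingers measure 114 mm over their backs; the gripper's body (76 mm by 85 mm) begins 54 mm behind the grasp point. The pads swing forward as they close: fully open they stand 13 mm farther back than shut.
Start: joints at [-64.2, 29.078, -13.613, 85.955, 7.202, 65.827, -8.869], TCP at [0.211, 0.588, 0.231] pointing down, gripper open.
Joint ranges: [-176.47, 176.47], [-13.61, 117.27], [-81.72, 77.17], [0.22, 143.17], [-87.28, 267.28], [10, 112.55], [-165.47, 165.47]. Speed limits (degrees/s): [136.94, 136.94, 180, 180, 180, 180, 180].

## Interface

Orientations are given as a 3x3 rotation matrix whose columns are the frame's x, y, z axes.
In Python, from rig import arm gives the robot as it stands.
- The arm moves only by the tool jog_arm, never from a script. Its arguments are lists of equal length, an entry for each row: "slide": the shift along the tool's x, y, z in cm, a list of three; "twist": the turn about the tool's z in degrees; "hand": the finger opening in cm, from 0 to 8.54. A call has 1 to 10 rows; each row shifts and turns the commanded pose from where the row before left it, along the tool's axes as they then stand; what a row does not reach is not made up. A row lasts 1/10 s, in which the tool goes at most 50 mm and 8.59 degrees, less where a joint would pass 70% of its speed; a pose out of reach is approached as far as the arm can. A call is refused whole if a number of a shift passes 5 or a number of a turn 8.59, either way. A call with a gripper value outside its range is refused whole. The fingers move at their own pace and stop on an object; "newtons" is the grip in N (left out, the last holds). Time passes only in rows, so rows that do not move let the fingers close. It gives the time, the measured TCP pose, the force, the opening and the grip force at its end, in the units of the state.
- arm.read_state(): the state, without advancing time (a new reading comes with each control period).
- arm.camera(name): name is "side" or "top"; returns a dict with "pixels" (384x512x3 uint8, red, green, blue), "K" (3x3 intrinsics, pixels), "R" (3x3) and "t" (3): a world point X has camera coordinates R X + t. Camera axes: x right, y down, z forward; pixel columns grow to the right and rows downward; lengths in m; the calibration is good to about 2 mm. A picture is of the moment at which its call begins. There is no depth.
- arm.sign_off(): hands the job in; it is judged then, once.
The state is a dict: "t": time; "joint_positions": joint angles; "qd": joint speeds; "joint_efforts": joint torques, N m; "tool_pos": TCP position; "eef_rot": TCP orientation; "ft_force": force on the tool from outside, world axes, zero at the start; "torque": the same for the moment, N m; "width": finger opening in m; "grip_force": force on a finger pad.
Only numpy, scipy, OpenCV 4.12 (cv2) and the standard library are available. Lean on these libraries where they do the work, as an engineer would, in place of code of your own. Each camera call takes 0.05 s, during which the arm holds its last target. There are 200 camera calls.

## Task

Take the sample carrier off the bench mixer. Its hold-down knob has a left-hand thread: turn it clockwise, seen from above, until you feel it come up against its end stop, and do not force it there, so that the sprung platform under it is not wrenched round. Then slide the carrier straight out from under the knob and set it down gently, upright and flat, inside the steel tray, without disturbing the vial, the bottle and the specimen cup that stand near by.

Things in the scene. Friction and masses are not known exactly. Their poses are not given: they have to be found in the camera images.
- mixer: bench mixer fixed to the worktop: white housing 140 x 190 mm, 40 mm high, and on it a grey platform 110 x 176 mm, top 55 mm above the worktop, which turns a little on rubber springs about the knob's vertical axis. Origin on the worktop below that axis; z up. The carrier is slid out along the mixer's -y axis (roughly to the robot's right).
- platform (a joint): twist of the platform on its springs about the knob's axis (rad, counter-clockwise from above positive), 0 at rest. Stiffness 5 N m per rad, springs back when let go. It yields about 0.03 rad while the knob is being turned; more than 0.15 rad (0.75 N m) either way would damage it.
- knob_grip (a point): middle of the grip of the black hold-down knob, on its vertical axis: a bar 44 mm long along the point's x, 14 mm thick along its y, 28 mm high (from 15 mm below to 13 mm above this point), on a hub 20 mm across. Left-hand thread: clockwise from above loosens it; it climbs 2 mm per rad, is stiff (0.15 N m) all the way and stays where it is left.
- knob_flange (a point): centre of the underside of the knob's steel flange (28 mm across, 4 mm thick; it does not turn), 34 mm below knob_grip; it climbs with the knob. From the start the knob must be turned some 2 to 3 rad clockwise, different each time, up to a hard end stop that is felt as a sharp rise of the torque. Counter-clockwise it tightens, also to a hard stop.
- spindle_top (a point): top of the upright 10 mm steel spindle on which the knob runs, 105 mm above the worktop; its foot is on the platform
- carrier_fin (a point): middle of the gripping fin of the aluminium sample carrier (0.1 to 0.2 kg): an upright plate 12 mm thick along the point's x, 32 mm long along y; its top is 12 mm above this point, the carrier's plate begins 25 mm below it and the carrier's underside is 34 mm below it. z up.
- carrier_mid (a point): a point 4.5 mm above the carrier's underside in the middle of its plate, which is 56 mm (x) by 141 mm (y) and 9 mm thick, z up; the fin's middle is 48 mm from here along -y, the slot's end round the spindle 45 mm along +y. Four white tube caps stand 4 mm above the plate.
- carrier: the carrier; origin on its underside at the middle of a pocket 34 x 34 mm, 3 mm deep, in which the knob's flange sits, axes as carrier_mid. A slot 14 mm wide through the plate, open to +y (26 mm away), takes the spindle. It can slide off, along its own -y by 45 mm or more, only when the knob has climbed to its stop (then 3 mm of clearance).
- steel_tray: plain steel tray 170 mm (x) by 260 mm (y), rim 24 mm high, flat floor 2 mm thick, loose on the worktop to the right of the mixer. Origin under its centre on the worktop, z up.
- vial_green: capped vial 35 mm across, 80 mm high, a bystander; origin under its centre
- lugol: small bottle with a black cap, 33 mm across, 74 mm high, a bystander; origin under its centre
- specimen_c: clear specimen cup with a white lid, 60 mm across, 70 mm high, a bystander; origin under its centre
Not all that is in view belongs to the job. What is shaped like the carrier but blue is not meant.

How it is judged (in metres and radians):
On the way, in this order (a step that is already met when the one before it is completed fails the run):
1. the knob is unscrewed clockwise to its end stop (z of knob_grip in the frame of mixer above 0.1008 m), for 0.2 s.
2. the carrier is slid off the spindle (y of carrier in the frame of mixer below -0.038 m), for 0.1 s.
At the end, for the whole second after the job is handed in: the carrier lies upright and flat inside the tray (its middle within 50 mm of the tray's centre across and 60 mm along the tray, tilted less than 5 degrees), at rest and released; the knob is still at its end stop (within 0.3 rad) (x of carrier_mid in the frame of steel_tray between -0.05 and 0.05 m and y of carrier_mid in the frame of steel_tray between -0.06 and 0.06 m and z of carrier_mid in the frame of steel_tray below 0.022 m and angle between carrier's own z axis and vertical below 0.09 rad and linear speed of carrier below 0.02 m/s and z of knob_grip in the frame of mixer above 0.1006 m); the robot touches nothing.
It fails at once if the platform is wrenched round by more than 0.15 rad (value of joint platform above 0.15 rad or value of joint platform below -0.15 rad).
It fails at once if the carrier is dropped or banged into the tray (over 60 N, or faster than 0.8 m/s) (contact force between carrier and steel_tray above 60 N or linear speed of carrier above 0.8 m/s).
It fails at once if the carrier is tipped over (angle between carrier's own z axis and vertical above 0.7 rad).
It fails at once if a bystander is pushed more than 30 mm (distance of any of vial_green, lugol, specimen_c from where it was at the start of the episode above 0.03 m).
It also fails if it takes over 72 s, if anything falls off the work surface, if the arm or the gripper's body presses on something with over 40 N, if the wrist force passes 120 N, or if a joint passes its speed limit or range.

## Working session

There is one attempt and no reset: what is moved stays moved. The work goes in short steps, Python scripts to look and compute and a tool call to move; the robot and the scene stay as the last step left them, time stands still between calls to the robot, and variables do not carry over. Pictures are saved under pics/ and viewed, at most 10 in all, crops included, and the job is handed in when it is done.

Besides the shell and the picture viewer there is one more tool, called by a JSON object that holds its "op" and its "data", one argument or row to a line. jog_arm: Moves the arm, as the interface text tells. Its arguments: {"type":"object","properties":{"slide":{"type":"array","items":{"type":"array","items":{"type":"number"}}},"twist":{"type":"array","items":{"type":"number"}},"hand":{"type":"array","items":{"type":"number"}},"newtons":{"type":"number"}},"required":["slide","twist","hand"]}

```bash
mkdir -p pics; cat > h.py <<'E'
import numpy as np,cv2
from rig import arm
def snap(n,f):
    c=arm.camera(n); cv2.imwrite('pics/'+f,c['pixels'][:,:,::-1]); np.savez('pics/'+f+'.npz',**c); return c
def ray(c,u,v,z):
    K,R,t=np.array(c['K']),np.array(c['R']),np.array(c['t'])
    d=R.T@np.linalg.inv(K)@np.array([u,v,1.]); o=-R.T@t
    return o+d*(z-o[2])/d[2]
def proj(c,X):
    p=np.array(c['K'])@(np.array(c['R'])@np.array(X)+np.array(c['t'])); return p[:2]/p[2]
E
python3 - <<'E'
from h import *
for n in('top','side'):
    c=snap(n,n+'0.png'); print(n,-np.array(c['R']).T@c['t'],np.array(c['R']).round(3).tolist())
s=arm.read_state();print({k:np.round(s[k],3).tolist() for k in s})
E
```

```text
top [0.1598126  0.08757555 1.5237828 ] [[-0.008, -1.0, -0.008], [-0.981, 0.009, -0.193], [0.194, 0.006, -0.981]]
side [-0.03052247  1.21777902  0.56452123] [[-0.923, -0.384, 0.016], [-0.152, 0.324, -0.934], [0.353, -0.864, -0.358]]
{'t': 0.1, 'joint_positions': [-64.2, 29.122, -13.609, 86.002, 7.2, 65.826, -8.871], 'qd': [-0.022, 0.015, 0.021, -0.17, -0.034, 0.048, -0.093], 'joint_efforts': [-0.005, -62.183, -2.195, -25.02, 0.012, 0.008, -0.0], 'tool_pos': [0.211, 0.588, 0.231], 'eef_rot': [[-0.941, 0.338, -0.001], [0.338, 0.941, -0.002], [-0.0, -0.002, -1.0]], 'ft_force': [0.198, 0.109, -0.221], 'torque': [0.007, -0.006, 0.01], 'grip_force': 0.0, 'width': 0.085}
```

View pics/top0.png

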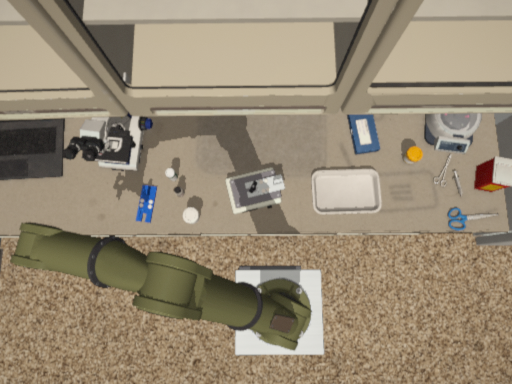

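View pics/side0.png

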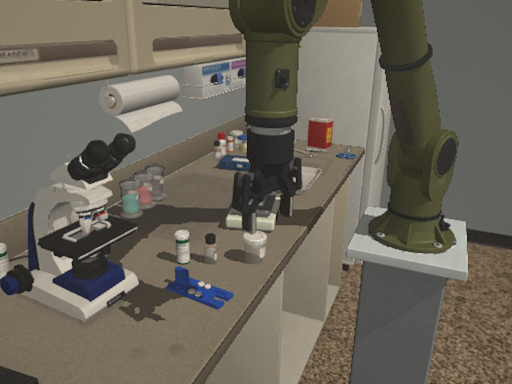

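```bash
python3 - <<'E'
from h import *
c=np.load('pics/top0.png.npz');im=c['pixels'][:,:,::-1]
cr=cv2.resize(im[160:220,220:390],None,fx=4.7,fy=4.7,interpolation=cv2.INTER_CUBIC)
a=cv2.resize(im[165:217,222:292],None,fx=8,fy=8,interpolation=cv2.INTER_CUBIC)
cv2.imwrite('pics/crop0.png',a)
for n,p,z in [('tray TL',(312,170),.024),('tray BR',(381,213),.024),('knob',(254,187),.1),('cup',(190,215),.07)]: print(n,ray(c,*p,z).round(3))
# tray rim outline: light pixels
g=im.min(2)
for nm,(x0,x1,y0,y1) in dict(mixer=(222,290,163,217),tray=(300,390,163,220)).items():
    for T in (120,150,170):
        m=np.zeros(g.shape,np.uint8);m[y0:y1,x0:x1]=(g[y0:y1,x0:x1]>T)*255
        cs,_=cv2.findContours(m,0,2);k=max(cs,key=cv2.contourArea);r=cv2.minAreaRect(k)
        print(nm,T,r,[ray(c,*p,.04 if nm=='mixer' else .024)[:2].round(3).tolist() for p in cv2.boxPoints(r)])
E
```

```text
tray TL [ 0.524 -0.136  0.024]
tray BR [ 0.355 -0.39   0.024]
knob [0.444 0.088 0.1  ]
cup [0.348 0.323 0.07 ]
mixer 120 ((255.5, 189.5), (53.0, 67.0), 90.0) [[0.551, 0.21], [0.548, -0.047], [0.345, -0.042], [0.347, 0.208]]
mixer 150 ((270.29412841796875, 184.17648315429688), (15.522278785705566, 26.678918838500977), 75.96376037597656) [[0.484, 0.082], [0.508, -0.017], [0.449, -0.03], [0.425, 0.068]]
mixer 170 ((273.4811096191406, 183.43394470214844), (15.384381294250488, 18.818395614624023), 74.05460357666016) [[0.488, 0.056], [0.508, -0.013], [0.45, -0.028], [0.431, 0.041]]
tray 120 ((344.4999694824219, 190.99998474121094), (88.99998474121094, 55.99999237060547), 0.0) [[0.335, -0.084], [0.552, -0.091], [0.549, -0.434], [0.332, -0.418]]
tray 150 ((346.3495178222656, 191.53485107421875), (44.52500915527344, 68.87747192382812), 88.26429748535156) [[0.523, -0.133], [0.528, -0.399], [0.356, -0.392], [0.35, -0.132]]
tray 170 ((345.97332763671875, 191.24526977539062), (42.60737991333008, 67.96334075927734), 88.78113555908203) [[0.521, -0.135], [0.525, -0.396], [0.359, -0.388], [0.356, -0.132]]
```

View pics/crop0.png

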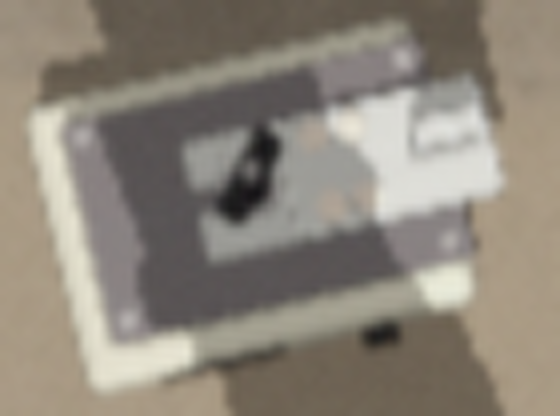

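```bash
python3 - <<'E'
from h import *
c=np.load('pics/top0.png.npz')
P=lambda u,v,z:ray(c,222+(u+.5)/8-.5,165+(v+.5)/8-.5,z)[:2]
S=np.array([P(*p,.055) for p in[(83,135),(404,55),(450,240),(127,318)]])
print('screws',S.round(4),'mid',S.mean(0).round(4),'yaw',[np.degrees(np.arctan2(*(d:=S[b]-S[a])[::1]*[1,-1])).round(1) for a,b in((0,1),(3,2))])
k=[P(*p,.1085) for p in[(230,213),(268,132)]];d=k[1]-k[0]
print('knob',k,np.mean(k,0).round(4),np.linalg.norm(d),np.degrees(np.arctan2(d[1],d[0])), 'spindle',P(250,170,.105).round(4))
for p in[(412,88),(478,88),(480,145),(412,155)]: print('fin',P(*p,.101).round(4))
C=np.array([P(*p,.064) for p in[(185,145),(475,78),(500,185),(205,262)]]);print('carrier',C.round(4),C.mean(0))
s=np.load('pics/side0.png.npz')
for X in [(.445,.088,.11),(.46,0,.1)]: print(proj(s,X))
print(proj(c,arm.read_state()['tool_pos']))
E
```

```text
screws [[ 0.4751  0.1704]
 [ 0.5123  0.019 ]
 [ 0.4235 -0.0009]
 [ 0.388   0.1498]] mid [0.4497 0.0846] yaw [np.float64(13.8), np.float64(13.2)]
knob [array([0.42710045, 0.10110789]), array([0.46424713, 0.08365102])] [0.4457 0.0924] 0.04104410396786581 -25.17091639972839 spindle [0.4475 0.092 ]
fin [0.4858 0.0178]
fin [ 0.4855 -0.0123]
fin [ 0.4589 -0.0126]
fin [0.4546 0.0183]
carrier [[ 0.468   0.1223]
 [ 0.4988 -0.0136]
 [ 0.4476 -0.0241]
 [ 0.4125  0.1133]] [0.45672135 0.0494656 ]
[255.02483745 184.0847614 ]
[261.55743718 177.56376934]
[ 98.58672486 251.65508302]
```

{"op": "jog_arm", "data": {
  "slide": [
    [-3,-3,0],
    [-3,-3,0],
    [-3,-3,0],
    [-3,-3,0],
    [-3,-3,0],
    [-3,-3,0],
    [-3,-3,0],
    [-3,-3,0],
    [-3,-3,0],
    [-3,-3,0]
  ],
  "twist": [0,0,0,0,0,0,0,0,0,0],
  "hand": [6,6,6,6,6,6,6,6,6,6]
}}

```text
t: 1.1
tool_pos: [0.3925, 0.2027, 0.2312]
eef_rot: [[-0.941, 0.338, -0.0], [0.338, 0.941, -0.0], [0.0, -0.0, -1.0]]
ft_force: [1.2, -0.2, 1.1]
width: 0.0598
grip_force: 0.0
```

{"op": "jog_arm", "data": {
  "slide": [
    [-2.9,-2.9,0],
    [-2.9,-2.9,0],
    [-3,-2.8,0],
    [0,0,3],
    [0,0,3],
    [0,0,1],
    [0,0,0],
    [0,0,0]
  ],
  "twist": [0,0,0,2.5,3,0,0,0],
  "hand": [6,6,6,6,6,6,6,6]
}}

```text
t: 1.9
tool_pos: [0.4463, 0.0942, 0.162]
eef_rot: [[-0.905, 0.425, 0.001], [0.425, 0.905, 0.0], [-0.0, 0.0, -1.0]]
ft_force: [0.4, 0.6, 0.4]
width: 0.0604
grip_force: 0.0
```

```bash
python3 - <<'E'
from h import *
s=arm.read_state();print({k:np.round(s[k],4).tolist() for k in('t','joint_positions','tool_pos','torque')})
c=snap('top','t1.png');d=snap('side','s1.png')
f=lambda im,x,y,w,h:cv2.resize(im[y:y+h,x:x+w,::-1],(400,int(400*h/w)),interpolation=cv2.INTER_CUBIC)
cv2.imwrite('pics/b1.png',np.hstack([f(c['pixels'],220,155,80,80),f(d['pixels'],215,140,80,80)]))
E
```

```text
{'t': 1.9, 'joint_positions': [-13.3908, 18.6883, -2.1236, 116.2944, 0.9586, 45.0028, 48.7717], 'tool_pos': [0.4463, 0.0942, 0.162], 'torque': [-0.0385, -0.0035, 0.0311]}
```

View pics/b1.png

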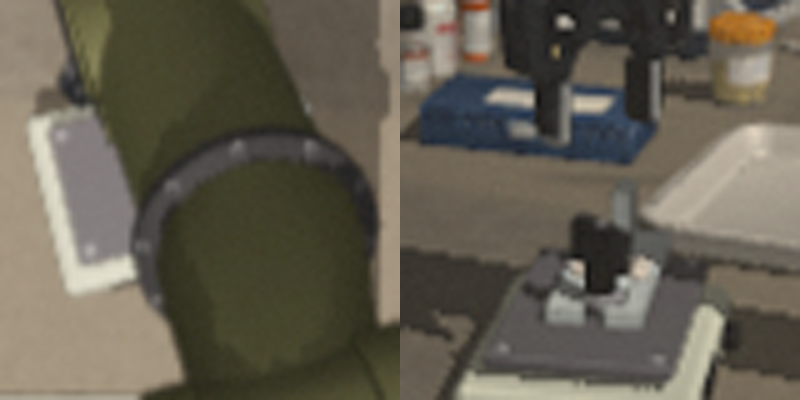

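{"op": "jog_arm", "data": {
  "slide": [
    [0,0,0],
    [0,0,0],
    [0,0,0],
    [0,0,0],
    [0,0,0],
    [0,0,0],
    [0,0,0],
    [0,0,0],
    [0,0,0],
    [0,0,0]
  ],
  "twist": [-8.5,-8.5,-8.5,-8.5,-8.5,-8.5,-8.5,-8.5,-8.5,-8.5],
  "hand": [6,6,6,6,6,6,6,6,6,6]
}}

```text
t: 3.0
tool_pos: [0.4466, 0.094, 0.1624]
eef_rot: [[-0.498, -0.867, 0.002], [-0.867, 0.498, -0.0], [-0.001, -0.002, -1.0]]
ft_force: [0.1, -0.7, -0.6]
width: 0.0605
grip_force: 0.0
```

{"op": "jog_arm", "data": {
  "slide": [
    [0,0,0],
    [0,0,0],
    [0,0,0],
    [0,0,0],
    [0,0,0],
    [0,0,0],
    [0,0,0],
    [0,0,0],
    [0,0,0],
    [0,0,0]
  ],
  "twist": [-8.5,-8.5,-8.5,-8.5,-8.5,-8.5,-8.5,-8.5,-8.5,-8.5],
  "hand": [6,6,6,6,6,6,6,6,6,6]
}}

```text
t: 4.0
tool_pos: [0.4468, 0.0963, 0.1557]
eef_rot: [[0.803, -0.596, 0.005], [-0.596, -0.803, -0.008], [0.009, 0.004, -1.0]]
ft_force: [-55.6, 94.6, 37.6]
width: 0.0597
grip_force: 0.0
```

{"op": "jog_arm", "data": {
  "slide": [
    [0,0,0],
    [0,0,0],
    [0,0,0],
    [0,0,0]
  ],
  "twist": [-8.5,-1.3,0,0],
  "hand": [6,6,6,6]
}}

```text
t: 4.4
tool_pos: [0.4383, 0.1168, 0.1305]
eef_rot: [[0.882, -0.471, 0.022], [-0.471, -0.882, -0.027], [0.032, 0.013, -0.999]]
ft_force: [0.8, 0.4, -0.0]
width: 0.0595
grip_force: 0.0
```

```bash
python3 - <<'E'
from h import *
s=arm.read_state();print({k:np.round(s[k],4).tolist() for k in('t','joint_positions','tool_pos','torque','eef_rot')})
R=s['eef_rot'];print(np.degrees(np.arctan2(R[1][0],R[0][0])), np.array(R).T@(np.array([.446,.092,.085])-s['tool_pos']))
E
```

```text
{'t': 4.4, 'joint_positions': [29.4773, 42.1669, -81.6858, 119.2096, 49.7122, 64.6808, 165.423], 'tool_pos': [0.4383, 0.1168, 0.1305], 'torque': [-0.0103, 0.0374, 0.0321], 'eef_rot': [[0.8817, -0.4714, 0.0221], [-0.4708, -0.8818, -0.027], [0.0322, 0.0134, -0.9994]]}
-28.100035214122098 [0.01697135 0.01762655 0.04627197]
```

{"op": "jog_arm", "data": {
  "slide": [
    [0,0,-1],
    [0,0,-1.5],
    [0,0,-1.5],
    [0,0,0]
  ],
  "twist": [2,4,6,6],
  "hand": [6,6,6,6]
}}

```text
t: 4.8
tool_pos: [0.4381, 0.1183, 0.1724]
eef_rot: [[0.688, -0.725, 0.025], [-0.724, -0.689, -0.026], [0.036, -0.0, -0.999]]
ft_force: [1.6, 0.1, -0.8]
width: 0.0597
grip_force: 0.0
```

```bash
cat >> h.py <<'E'
def st(*goal):
    s=arm.read_state();print({k:np.round(s[k],4).tolist() for k in('t','joint_positions','tool_pos','torque','ft_force','width')})
    R=np.array(s['eef_rot']);print('xang',np.degrees(np.arctan2(R[1][0],R[0][0])).round(2),'z',R[:,2].round(4))
    for g in goal: print('to',g,(100*R.T@(np.array(g)-s['tool_pos'])).round(2))
E
python3 - <<'E'
from h import *
st((.446,.092,.162))
d=snap('side','s2.png'); cv2.imwrite('pics/s2.png',d['pixels'][:,:,::-1])
E
```

```text
{'t': 4.8, 'joint_positions': [30.7898, 35.7183, -79.9339, 116.0332, 42.1038, 64.2205, 155.123], 'tool_pos': [0.4381, 0.1183, 0.1724], 'torque': [0.0252, 0.0074, 0.0807], 'ft_force': [1.6065, 0.1051, -0.7889], 'width': 0.0597}
xang -46.47 z [ 0.0249 -0.0258 -0.9994]
to (0.446, 0.092, 0.162) [2.41 1.24 1.13]
```

View pics/s2.png

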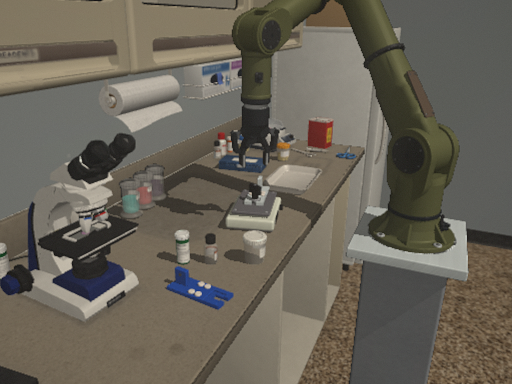

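{"op": "jog_arm", "data": {
  "slide": [
    [0,0,0],
    [0,0,0],
    [0,0,0],
    [0,0,0],
    [0,0,0],
    [0,0,0],
    [0,0,0],
    [0,0,0],
    [0,0,0],
    [0,0,0]
  ],
  "twist": [8,8,8,8,8,8,8,8,8,8],
  "hand": [6,6,6,6,6,6,6,6,6,6]
}}

```text
t: 5.85
tool_pos: [0.4374, 0.1175, 0.1704]
eef_rot: [[-0.593, -0.805, 0.023], [-0.805, 0.593, -0.027], [0.008, -0.034, -0.999]]
ft_force: [-0.6, 0.6, -0.3]
width: 0.0598
grip_force: 0.0
```

```bash
python3 -c "
from h import *
st((.446,.092,.162))"
```

```text
{'t': 5.85, 'joint_positions': [20.7855, 24.9005, -56.8957, 116.279, 28.8371, 52.9488, 91.8564], 'tool_pos': [0.4374, 0.1175, 0.1704], 'torque': [0.0104, 0.0421, 0.013], 'ft_force': [-0.6462, 0.6393, -0.3451], 'width': 0.0598}
xang -126.39 z [ 0.0225 -0.0267 -0.9994]
to (0.446, 0.092, 0.162) [ 1.54 -2.18  0.93]
```

{"op": "jog_arm", "data": {
  "slide": [
    [0,0,0],
    [0,0,0],
    [0,0,0],
    [0,0,0],
    [0,0,0],
    [0,0,0],
    [0,0,0],
    [0,0,0],
    [0,0,0],
    [0,0,0]
  ],
  "twist": [8,8,8,8,8,8,8,8,8,6.8],
  "hand": [6,6,6,6,6,6,6,6,6,6]
}}

```text
t: 6.85
tool_pos: [0.4374, 0.1177, 0.1705]
eef_rot: [[-0.905, 0.425, 0.023], [0.425, 0.905, -0.026], [-0.032, -0.014, -0.999]]
ft_force: [0.2, -0.8, 0.2]
width: 0.0599
grip_force: 0.0
```

```bash
python3 -c "
from h import *
st((.446,.092,.12),(.446,.092,.0855))"
```

```text
{'t': 6.85, 'joint_positions': [6.5288, 19.7541, -34.9693, 116.426, 17.7285, 48.0664, 26.0713], 'tool_pos': [0.4374, 0.1177, 0.1705], 'torque': [0.0287, 0.0235, -0.0139], 'ft_force': [0.2306, -0.8498, 0.1792], 'width': 0.0599}
xang 154.86 z [ 0.0227 -0.0261 -0.9994]
to (0.446, 0.092, 0.12) [-1.71 -1.89  5.14]
to (0.446, 0.092, 0.0855) [-1.61 -1.84  8.58]
```

{"op": "jog_arm", "data": {
  "slide": [
    [-0.8,-0.9,2],
    [-0.8,-0.9,2],
    [0,0,1.5],
    [0,0,1.5],
    [0,0,1],
    [0,0,0.6],
    [0,0,0],
    [0,0,0]
  ],
  "twist": [0,0,0,0,0,0,0,0],
  "hand": [6,6,6,6,6,5,4,3],
  "newtons": 40
}}

```text
t: 7.65
tool_pos: [0.4459, 0.0922, 0.0845]
eef_rot: [[-0.907, 0.42, 0.021], [0.42, 0.907, -0.027], [-0.03, -0.015, -0.999]]
ft_force: [-0.2, 0.1, 0.7]
width: 0.0298
grip_force: 0.0
```

```bash
python3 - <<'E'
from h import *
st((.446,.092,.0855))
d=snap('side','s3.png');X=d['pixels'][150:230,215:295,::-1]
cv2.imwrite('pics/s3c.png',cv2.resize(X,(480,480),interpolation=cv2.INTER_CUBIC))
E
```

```text
{'t': 7.65, 'joint_positions': [4.6799, 27.2022, -29.5637, 122.3871, 26.0756, 35.8271, 21.5686], 'tool_pos': [0.4459, 0.0922, 0.0845], 'torque': [0.0441, 0.0229, -0.0164], 'ft_force': [-0.1555, 0.142, 0.7413], 'width': 0.0298}
xang 155.18 z [ 0.0211 -0.0267 -0.9994]
to (0.446, 0.092, 0.0855) [-0.02 -0.02 -0.1 ]
```

View pics/s3c.png

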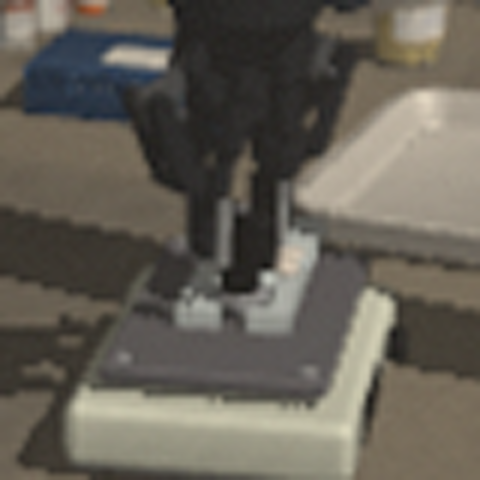

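{"op": "jog_arm", "data": {
  "slide": [
    [0,0,-0.1],
    [0,0,0],
    [0,0,0],
    [0,0,0],
    [0,0,0]
  ],
  "twist": [0,0,0,0,0],
  "hand": [2,1,1,1,1],
  "newtons": 40
}}

```text
t: 8.2
tool_pos: [0.4456, 0.0909, 0.0857]
eef_rot: [[-0.907, 0.422, 0.021], [0.421, 0.907, -0.029], [-0.031, -0.017, -0.999]]
ft_force: [-2.9, -4.6, 7.9]
width: 0.0133
grip_force: 40.5
```

```bash
python3 -c "
from h import *
st((.446,.092,.0855))"
```

```text
{'t': 8.2, 'joint_positions': [4.7858, 27.0627, -29.5868, 122.3629, 26.0033, 36.0434, 21.6396], 'tool_pos': [0.4456, 0.0909, 0.0857], 'torque': [-0.6276, 0.3138, -0.1293], 'ft_force': [-2.8806, -4.6433, 7.9424], 'width': 0.0133}
xang 155.1 z [ 0.0206 -0.0287 -0.9994]
to (0.446, 0.092, 0.0855) [0.01 0.12 0.02]
```

{"op": "jog_arm", "data": {
  "slide": [
    [0,0,-0.02],
    [0,0,-0.02],
    [0,0,-0.02],
    [0,0,-0.02],
    [0,0,-0.02],
    [0,0,-0.02],
    [0,0,-0.02],
    [0,0,-0.02]
  ],
  "twist": [3,6,6,6,6,6,6,6],
  "hand": [1,1,1,1,1,1,1,1],
  "newtons": 60
}}

```text
t: 9.0
tool_pos: [0.4458, 0.0911, 0.0873]
eef_rot: [[-0.34, 0.94, 0.021], [0.94, 0.34, -0.028], [-0.034, 0.01, -0.999]]
ft_force: [-0.2, -3.1, 5.4]
width: 0.013
grip_force: 61.5
```

```bash
python3 -c "
from h import *
st((.446,.092,.0855))"
```

```text
{'t': 9.0, 'joint_positions': [-4.3612, 25.4043, -16.431, 122.3594, 16.2149, 33.6026, -12.9259], 'tool_pos': [0.4458, 0.0911, 0.0873], 'torque': [-0.8065, 0.2609, 0.126], 'ft_force': [-0.2071, -3.0604, 5.3904], 'width': 0.013}
xang 109.87 z [ 0.021  -0.0282 -0.9994]
to (0.446, 0.092, 0.0855) [0.08 0.05 0.18]
```

{"op": "jog_arm", "data": {
  "slide": [
    [0,0,-0.02],
    [0,0,-0.02],
    [0,0,-0.02],
    [0,0,-0.02],
    [0,0,-0.02],
    [0,0,-0.02],
    [0,0,-0.02],
    [0,0,-0.02],
    [0,0,-0.02],
    [0,0,-0.02]
  ],
  "twist": [6,6,6,6,6,6,6,6,6,6],
  "hand": [1,1,1,1,1,1,1,1,1,1]
}}

```text
t: 10.0
tool_pos: [0.4462, 0.0912, 0.0894]
eef_rot: [[0.645, 0.764, 0.022], [0.765, -0.644, -0.028], [-0.007, 0.034, -0.999]]
ft_force: [1.2, -5.3, 6.0]
width: 0.0128
grip_force: 61.5
```

```bash
python3 -c "
from h import *
st((.446,.092,.0855))"
```

```text
{'t': 10.0, 'joint_positions': [-17.0111, 24.7263, 1.2674, 122.3637, 2.5076, 32.1737, -58.1017], 'tool_pos': [0.4462, 0.0912, 0.0894], 'torque': [-1.0059, 0.4272, 0.2051], 'ft_force': [1.2157, -5.3072, 6.0046], 'width': 0.0128}
xang 49.87 z [ 0.0218 -0.0277 -0.9994]
to (0.446, 0.092, 0.0855) [ 0.05 -0.09  0.39]
```

{"op": "jog_arm", "data": {
  "slide": [
    [0,0,-0.02],
    [0,0,-0.02],
    [0,0,-0.01],
    [0,0,0]
  ],
  "twist": [5,5,3,0],
  "hand": [1,1,1,1]
}}

```text
t: 10.4
tool_pos: [0.4465, 0.0912, 0.0898]
eef_rot: [[0.799, 0.602, 0.022], [0.602, -0.798, -0.028], [0.001, 0.035, -0.999]]
ft_force: [2.4, -5.1, 4.7]
width: 0.0128
grip_force: 61.5
```

```bash
echo "from h import *
st()" > r.py; python3 r.py
```

```text
{'t': 10.4, 'joint_positions': [-19.7777, 24.8065, 5.1227, 122.3532, -0.5396, 32.11, -67.6798], 'tool_pos': [0.4465, 0.0912, 0.0898], 'torque': [-0.8824, 0.1643, 0.1399], 'ft_force': [2.4283, -5.0977, 4.6538], 'width': 0.0128}
xang 37.01 z [ 0.0223 -0.0276 -0.9994]
```

{"op": "jog_arm", "data": {
  "slide": [
    [0,0,-0.01],
    [0,0,-0.01]
  ],
  "twist": [2.5,2.5],
  "hand": [1,1]
}}

```text
t: 10.6
tool_pos: [0.4466, 0.0912, 0.09]
eef_rot: [[0.848, 0.53, 0.022], [0.53, -0.847, -0.027], [0.004, 0.035, -0.999]]
ft_force: [2.6, -4.8, 3.4]
width: 0.0127
grip_force: 61.4
```

```bash
python3 r.py
```

```text
{'t': 10.6, 'joint_positions': [-20.8121, 24.8525, 6.5922, 122.3539, -1.7244, 32.1184, -71.3825], 'tool_pos': [0.4466, 0.0912, 0.09], 'torque': [-0.8919, 0.1172, 0.1853], 'ft_force': [2.5783, -4.7776, 3.3518], 'width': 0.0127}
xang 32.01 z [ 0.0223 -0.0275 -0.9994]
```

{"op": "jog_arm", "data": {
  "slide": [
    [0,0,-0.01],
    [0,0,-0.01]
  ],
  "twist": [2.5,2.5],
  "hand": [1,1]
}}

```text
t: 10.8
tool_pos: [0.4466, 0.0911, 0.0902]
eef_rot: [[0.891, 0.454, 0.022], [0.454, -0.891, -0.028], [0.007, 0.035, -0.999]]
ft_force: [2.5, -5.0, 2.6]
width: 0.0129
grip_force: 61.4
```

```bash
python3 r.py
```

```text
{'t': 10.8, 'joint_positions': [-21.8803, 24.9137, 8.0979, 122.3531, -2.919, 32.1411, -75.09], 'tool_pos': [0.4466, 0.0911, 0.0902], 'torque': [-0.8783, 0.1021, 0.1058], 'ft_force': [2.4664, -5.0127, 2.5518], 'width': 0.0129}
xang 27.01 z [ 0.0224 -0.0275 -0.9994]
```

{"op": "jog_arm", "data": {
  "slide": [
    [0,0,-0.01],
    [0,0,-0.02]
  ],
  "twist": [2.5,2.5],
  "hand": [1,1]
}}

```text
t: 11.0
tool_pos: [0.4466, 0.091, 0.0905]
eef_rot: [[0.927, 0.374, 0.022], [0.375, -0.927, -0.028], [0.01, 0.034, -0.999]]
ft_force: [3.4, -5.2, 1.1]
width: 0.0127
grip_force: 61.1
```

```bash
python3 r.py
```

```text
{'t': 11.0, 'joint_positions': [-22.9487, 24.9803, 9.6043, 122.3534, -4.1114, 32.1886, -78.793], 'tool_pos': [0.4466, 0.091, 0.0905], 'torque': [-0.9341, 0.036, 0.1344], 'ft_force': [3.3558, -5.1838, 1.0506], 'width': 0.0127}
xang 22.01 z [ 0.0223 -0.0277 -0.9994]
```

{"op": "jog_arm", "data": {
  "slide": [
    [0,0,-0.01],
    [0,0,-0.01]
  ],
  "twist": [2.5,2.5],
  "hand": [1,1]
}}

```text
t: 11.2
tool_pos: [0.4466, 0.091, 0.0906]
eef_rot: [[0.956, 0.292, 0.022], [0.293, -0.956, -0.028], [0.013, 0.033, -0.999]]
ft_force: [3.1, -5.0, 0.2]
width: 0.0128
grip_force: 61.0
```

```bash
python3 r.py
```

```text
{'t': 11.2, 'joint_positions': [-24.0135, 25.0736, 11.1029, 122.3554, -5.3072, 32.2351, -82.4769], 'tool_pos': [0.4466, 0.091, 0.0906], 'torque': [-0.9587, -0.0157, 0.4083], 'ft_force': [3.1406, -5.0205, 0.2314], 'width': 0.0128}
xang 17.03 z [ 0.0223 -0.0278 -0.9994]
```

{"op": "jog_arm", "data": {
  "slide": [
    [0,0,0],
    [0,0,0]
  ],
  "twist": [1,0],
  "hand": [1,1]
}}

```text
t: 11.4
tool_pos: [0.4466, 0.091, 0.0905]
eef_rot: [[0.961, 0.277, 0.022], [0.278, -0.96, -0.028], [0.014, 0.033, -0.999]]
ft_force: [3.4, -6.1, 1.5]
width: 0.0133
grip_force: 61.1
```

```bash
python3 r.py
```

```text
{'t': 11.4, 'joint_positions': [-24.2244, 25.1007, 11.3934, 122.3578, -5.5252, 32.2397, -83.1596], 'tool_pos': [0.4466, 0.091, 0.0905], 'torque': [-1.0529, 0.0287, 0.376], 'ft_force': [3.4468, -6.0762, 1.4554], 'width': 0.0133}
xang 16.12 z [ 0.0223 -0.028  -0.9994]
```

{"op": "jog_arm", "data": {
  "slide": [
    [0,0,0],
    [0,0,0],
    [0,0,0],
    [0,0,0],
    [0,0,0],
    [0,0,0],
    [0,0,-2],
    [0,0,-3]
  ],
  "twist": [-2,-1.5,0,0,0,0,0,0],
  "hand": [1,1,1.5,3,5,6,6,6]
}}

```text
t: 12.2
tool_pos: [0.4432, 0.0935, 0.1394]
eef_rot: [[0.942, 0.336, 0.017], [0.337, -0.941, -0.028], [0.006, 0.032, -0.999]]
ft_force: [0.4, 0.4, 0.0]
width: 0.0599
grip_force: 0.0
```

```bash
python3 r.py
```

```text
{'t': 12.2, 'joint_positions': [-24.9579, 20.4617, 11.495, 119.08, -3.4122, 40.3527, -81.9228], 'tool_pos': [0.4432, 0.0935, 0.1394], 'torque': [0.0425, 0.0426, -0.0487], 'ft_force': [0.4067, 0.429, 0.0351], 'width': 0.0599}
xang 19.68 z [ 0.0166 -0.0279 -0.9995]
```

{"op": "jog_arm", "data": {
  "slide": [
    [0,0,0],
    [0,0,0],
    [0,0,0],
    [0,0,0],
    [0,0,0],
    [0,0,0],
    [0,0,0],
    [0,0,0],
    [0,0,0],
    [0,0,0]
  ],
  "twist": [-8.4,-8.4,-8.4,-8.4,-8.4,-8.4,-8.4,-8.4,-8.4,-8.2],
  "hand": [5,5,5,5,5,5,5,5,5,5]
}}

```text
t: 13.2
tool_pos: [0.4442, 0.0937, 0.14]
eef_rot: [[-0.239, 0.971, 0.02], [0.971, 0.239, -0.027], [-0.031, 0.013, -0.999]]
ft_force: [-0.8, 0.2, -0.4]
width: 0.0496
grip_force: 0.0
```

```bash
python3 -c "
from h import *
st((.469,.003,.13),(.469,.003,.074))"
```

```text
{'t': 13.2, 'joint_positions': [-7.926, 20.1733, -11.4071, 118.8587, 8.7512, 41.0648, -11.4025], 'tool_pos': [0.4442, 0.0937, 0.14], 'torque': [0.0181, 0.0248, 0.0145], 'ft_force': [-0.7701, 0.1803, -0.3589], 'width': 0.0496}
xang 103.81 z [ 0.0201 -0.0268 -0.9994]
to (0.469, 0.003, 0.13) [-9.37  0.22  1.29]
to (0.469, 0.003, 0.074) [-9.19  0.15  6.89]
```

{"op": "jog_arm", "data": {
  "slide": [
    [-3,0.1,0],
    [-3,0.1,0],
    [-3.3,0,0],
    [0,0,0.7],
    [0,0,0]
  ],
  "twist": [0,0,0,0,0],
  "hand": [5,5,5,5,5]
}}

```text
t: 13.7
tool_pos: [0.4676, 0.003, 0.1352]
eef_rot: [[-0.231, 0.973, 0.019], [0.973, 0.231, -0.027], [-0.03, 0.012, -0.999]]
ft_force: [-0.3, -0.4, -0.4]
width: 0.0496
grip_force: 0.0
```

```bash
python3 - <<'E'
from h import *
st((.469,.003,.074))
d=snap('side','s4.png');X=d['pixels'][140:230,220:310,::-1]
cv2.imwrite('pics/s4c.png',cv2.resize(X,(540,540),interpolation=cv2.INTER_CUBIC))
for p in[(.469,.003,.101),(.4465,.091,.105),(.4465,.091,.1145)]:print((6*(proj(d,p)-[220,140])).round(0))
E
```

```text
{'t': 13.7, 'joint_positions': [3.0339, 21.4255, -10.4025, 117.6233, 8.354, 40.6705, 0.4044], 'tool_pos': [0.4676, 0.003, 0.1352], 'torque': [0.0852, 0.0546, 0.0575], 'ft_force': [-0.3396, -0.396, -0.3788], 'width': 0.0496}
xang 103.34 z [ 0.0189 -0.0268 -0.9995]
to (0.469, 0.003, 0.074) [0.16 0.06 6.12]
[231. 223.]
[205. 275.]
[205. 257.]
```

View pics/s4c.png

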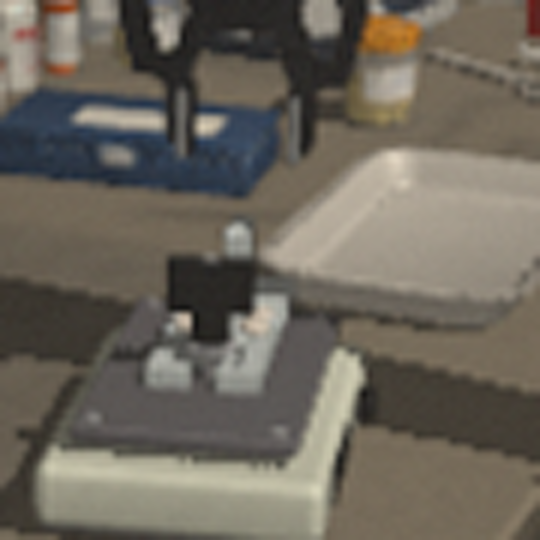

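{"op": "jog_arm", "data": {
  "slide": [
    [0.1,0.05,2],
    [0.1,0,2],
    [0,0,1.2],
    [0,0,0.8],
    [0,0,0],
    [0,0,0],
    [0,0,0],
    [0,0,0]
  ],
  "twist": [0,0,0,0,0,0,0,0],
  "hand": [5,5,5,4,3,2,0.8,0.8],
  "newtons": 35
}}

```text
t: 14.55
tool_pos: [0.4698, 0.0041, 0.0766]
eef_rot: [[-0.232, 0.972, 0.022], [0.972, 0.233, -0.027], [-0.031, 0.015, -0.999]]
ft_force: [-0.7, 1.0, 5.0]
width: 0.0113
grip_force: 37.0
```

```bash
python3 -c "
from h import *
st((.469,.003,.074))"
```

```text
{'t': 14.55, 'joint_positions': [1.4837, 26.8227, -8.7936, 121.3314, 10.7903, 31.5044, -2.0551], 'tool_pos': [0.4698, 0.0041, 0.0766], 'torque': [0.2462, 0.4245, 0.0242], 'ft_force': [-0.718, 1.0001, 5.0213], 'width': 0.0113}
xang 103.45 z [ 0.0216 -0.0267 -0.9994]
to (0.469, 0.003, 0.074) [-0.08 -0.11  0.27]
```

{"op": "jog_arm", "data": {
  "slide": [
    [0,0,-0.08],
    [-0.5,0,0.015],
    [-0.8,0,0.025],
    [-0.8,0,0.025],
    [-0.8,0,0.025],
    [-0.8,0,0.025]
  ],
  "twist": [0,0,0,0,0,0],
  "hand": [0.8,0.8,0.8,0.8,0.8,0.8],
  "newtons": 60
}}

```text
t: 15.15
tool_pos: [0.4783, -0.033, 0.0767]
eef_rot: [[-0.232, 0.973, 0.02], [0.972, 0.232, -0.027], [-0.031, 0.014, -0.999]]
ft_force: [-0.8, 1.8, 2.1]
width: 0.0107
grip_force: 61.2
```

```bash
python3 -c "
from h import *
st()"
```

```text
{'t': 15.15, 'joint_positions': [6.3153, 27.4083, -9.1816, 120.0193, 10.9053, 32.2149, 2.4089], 'tool_pos': [0.4783, -0.033, 0.0767], 'torque': [0.4176, 0.2402, -0.003], 'ft_force': [-0.7585, 1.7806, 2.0831], 'width': 0.0107}
xang 103.41 z [ 0.0205 -0.0269 -0.9994]
```

{"op": "jog_arm", "data": {
  "slide": [
    [-0.8,0,0.025],
    [-0.8,0,0.025],
    [-0.8,0,0.02],
    [-0.8,0,0.02],
    [-0.8,0,0],
    [-0.8,0,0],
    [0,0,0],
    [0,0,0],
    [0,0,-0.5],
    [0,0,-1]
  ],
  "twist": [0,0,0,0,0,0,0,0,0,0],
  "hand": [0.8,0.8,0.8,0.8,0.8,0.8,0.8,0.8,0.8,0.8]
}}

```text
t: 16.15
tool_pos: [0.4884, -0.0779, 0.0922]
eef_rot: [[-0.233, 0.972, 0.019], [0.972, 0.234, -0.027], [-0.03, 0.012, -0.999]]
ft_force: [-0.2, 1.0, -2.0]
width: 0.011
grip_force: 60.7
```

```bash
python3 - <<'E'
from h import *
st()
d=snap('side','s5.png');X=d['pixels'][140:240,220:340,::-1];Y=snap('top','t5.png')['pixels'][145:245,240:360,::-1]
cv2.imwrite('pics/s5c.png',np.hstack([cv2.resize(q,(400,333),interpolation=cv2.INTER_CUBIC) for q in(X,Y)]))
E
```

```text
{'t': 16.15, 'joint_positions': [12.3407, 26.9549, -10.2016, 116.9777, 10.4252, 35.7112, 8.3409], 'tool_pos': [0.4884, -0.0779, 0.0922], 'torque': [-0.0279, -0.0414, 0.0094], 'ft_force': [-0.1884, 0.9652, -2.0042], 'width': 0.011}
xang 103.49 z [ 0.0189 -0.0266 -0.9995]
```

View pics/s5c.png

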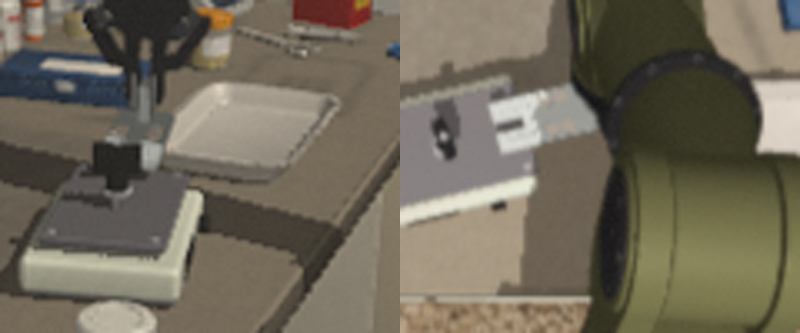

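{"op": "jog_arm", "data": {
  "slide": [
    [-1.5,-0.5,0],
    [-3,-1,0],
    [-3,-1,0],
    [-3,-1,0],
    [-2,-1,0],
    [-1,-0.5,0],
    [0,0,0],
    [0,0,0]
  ],
  "twist": [0,0,2,3,4,3,1.5,0],
  "hand": [0.8,0.8,0.8,0.8,0.8,0.8,0.8,0.8]
}}

```text
t: 17.05
tool_pos: [0.4674, -0.2188, 0.0957]
eef_rot: [[0.0, 1.0, 0.021], [1.0, 0.0, -0.026], [-0.026, 0.021, -0.999]]
ft_force: [-0.1, 0.5, -1.3]
width: 0.0111
grip_force: 60.8
```

```bash
python3 -c "
from h import *
st((.440,-.310,.07),(.440,-.310,.0236))"
```

```text
{'t': 17.05, 'joint_positions': [26.7721, 27.8129, -7.3327, 114.0898, 7.3636, 36.875, 14.4938], 'tool_pos': [0.4674, -0.2188, 0.0957], 'torque': [-0.024, 0.0365, -0.0849], 'ft_force': [-0.0894, 0.5207, -1.3382], 'width': 0.0111}
xang 89.99 z [ 0.0208 -0.0263 -0.9994]
to (0.44, -0.31, 0.07) [-9.05 -2.8   2.75]
to (0.44, -0.31, 0.0236) [-8.92 -2.89  7.39]
```

{"op": "jog_arm", "data": {
  "slide": [
    [-2,-0.6,0],
    [-3,-1,0],
    [-2.8,-0.9,0],
    [-1.1,-0.3,0],
    [0,0,1.5],
    [0,0,1.8],
    [0,0,1],
    [0,0,0]
  ],
  "twist": [0,0,0,0,0,0,0,0],
  "hand": [0.8,0.8,0.8,0.8,0.8,0.8,0.8,0.8]
}}

```text
t: 17.85
tool_pos: [0.4398, -0.3084, 0.0532]
eef_rot: [[-0.001, 1.0, 0.019], [1.0, 0.002, -0.025], [-0.025, 0.018, -1.0]]
ft_force: [-0.0, 0.1, -1.0]
width: 0.011
grip_force: 60.7
```

```bash
python3 - <<'E'
from h import *
st((.440,-.310,.0236))
d=snap('side','s6.png');X=d['pixels'][120:220,240:360,::-1];Y=snap('top','t6.png')['pixels'][145:245,290:410,::-1]
cv2.imwrite('pics/s6c.png',np.hstack([cv2.resize(q,(400,333),interpolation=cv2.INTER_CUBIC) for q in(X,Y)]))
E
```

```text
{'t': 17.85, 'joint_positions': [36.7656, 32.8825, -7.1474, 113.2683, 8.444, 32.6932, 23.8469], 'tool_pos': [0.4398, -0.3084, 0.0532], 'torque': [0.0281, 0.04, 0.0217], 'ft_force': [-0.0017, 0.1002, -0.9922], 'width': 0.011}
xang 90.08 z [ 0.0185 -0.0248 -0.9995]
to (0.44, -0.31, 0.0236) [-0.09 -0.04  2.96]
```

View pics/s6c.png

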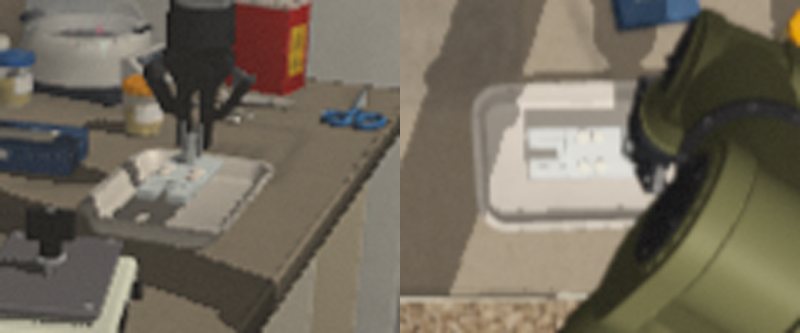

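Both views show the carrier level over the tray, centred across it at about (560,152) in the top crop. I'll lower it slowly.

{"op": "jog_arm", "data": {
  "slide": [
    [0,0,0.8],
    [0,0,0.8],
    [0,0,0.5],
    [0,0,0.3],
    [0,0,0.2],
    [0,0,0.1],
    [0,0,0.1],
    [0,0,0]
  ],
  "twist": [0,0,0,0,0,0,0,0],
  "hand": [0.8,0.8,0.8,0.8,0.8,0.8,0.8,0.8]
}}

```text
t: 18.75
tool_pos: [0.4404, -0.3111, 0.0265]
eef_rot: [[0.001, 1.0, 0.02], [1.0, -0.001, -0.027], [-0.027, 0.021, -0.999]]
ft_force: [0.6, 0.1, -1.4]
width: 0.0108
grip_force: 60.7
```

{"op": "jog_arm", "data": {
  "slide": [
    [0,0,0.1],
    [0,0,0.05],
    [0,0,0.05],
    [0,0,0.05],
    [0,0,0]
  ],
  "twist": [0,0,0,0,0],
  "hand": [0.8,0.8,0.8,0.8,0.8]
}}

```text
t: 19.25
tool_pos: [0.4404, -0.3111, 0.024]
eef_rot: [[0.001, 1.0, 0.02], [1.0, -0.001, -0.027], [-0.027, 0.02, -0.999]]
ft_force: [0.3, 0.9, -0.9]
width: 0.0109
grip_force: 60.9
```

{"op": "jog_arm", "data": {
  "slide": [
    [0,0,0.05],
    [0,0,0.03],
    [0,0,0.03],
    [0,0,0]
  ],
  "twist": [0,0,0,0],
  "hand": [0.8,0.8,0.8,0.8]
}}

```text
t: 19.65
tool_pos: [0.4406, -0.3111, 0.0238]
eef_rot: [[0.001, 1.0, 0.021], [1.0, -0.0, -0.027], [-0.027, 0.021, -0.999]]
ft_force: [-1.8, 2.0, 10.8]
width: 0.0107
grip_force: 62.7
```

Contact, about 12 N. Back off a hair, release and retreat.

{"op": "jog_arm", "data": {
  "slide": [
    [0,0,-0.05],
    [0,0,0],
    [0,0,0],
    [0,0,0],
    [0,0,0],
    [0,0,-2],
    [0,0,-4],
    [0,0,-4],
    [0,0,-4],
    [0,0,0]
  ],
  "twist": [0,0,0,0,0,0,0,0,0,0],
  "hand": [0.8,1.4,2.5,4,4.5,4.5,4.5,4.5,4.5,4.5]
}}

```text
t: 20.65
tool_pos: [0.44, -0.3087, 0.1684]
eef_rot: [[0.001, 1.0, 0.028], [0.999, -0.001, -0.032], [-0.032, 0.028, -0.999]]
ft_force: [0.3, -0.7, 0.0]
width: 0.0451
grip_force: 0.0
```

```bash
python3 - <<'E'
from h import *
st()
d=snap('side','s7.png');X=d['pixels'][140:270,160:340,::-1]
cv2.imwrite('pics/s7c.png',cv2.resize(X,(800,578),interpolation=cv2.INTER_CUBIC))
E
```

```text
{'t': 20.65, 'joint_positions': [38.3521, 23.615, -9.0943, 106.6345, 5.9518, 47.8567, 26.1099], 'tool_pos': [0.44, -0.3087, 0.1684], 'torque': [0.0242, 0.0446, 0.0394], 'ft_force': [0.3165, -0.6937, 0.0484], 'width': 0.0451}
xang 89.92 z [ 0.028  -0.0319 -0.9991]
```

View pics/s7c.png

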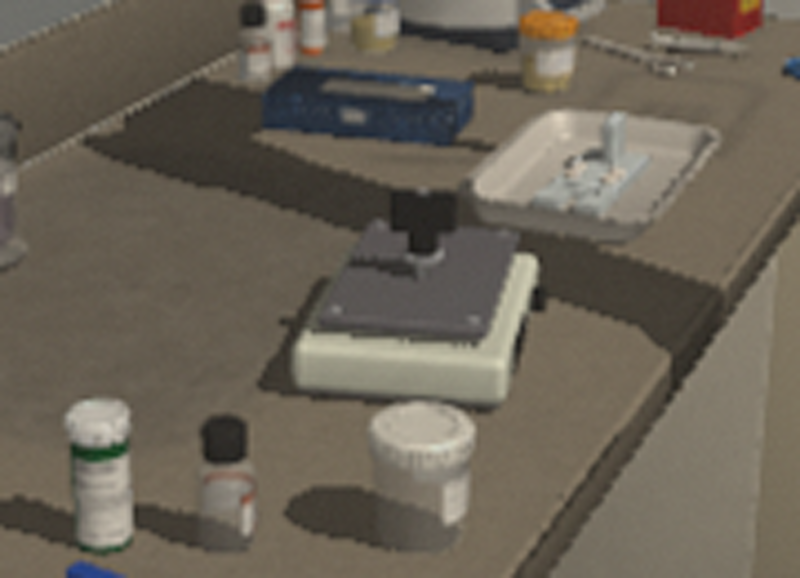

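The picture shows the carrier flat and upright in the tray at about (600,175). The knob is up at (425,220), and the vial, bottle and cup stand where they were.

```bash
python3 -c "
from rig import arm
print(arm.sign_off())"
```

```text
the job is handed in; nothing more can be done
None
```

The carrier is off the mixer and lies flat and upright in the tray, released, with the knob at its end stop and the bystanders in place. I handed the job in at about 21 s without seeing a verdict; one early wrist turn at t = 4.0 s ran joint 7 against its limit and read about 116 N of wrist force (the limit is 120 N), and I couldn't tell whether the arm touched anything then.

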